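Fit a hammer-head bolt into slotted strut

TASK

Take the red-handled hammer-head bolt out of its grey rest, lower its head lengthwise through the slot of the metal strut at the blue tape mark until the flange lies on the lips, and give it a quarter turn clockwise (seen from above) so that the head lies across under the lips. Then, still holding it, pull it straight up firmly but gently for a second, with about 1.5 kg of pull, to prove that it has caught; let it down and let go, leaving it upright in the strut with the handle square across. Never force it: less than 3 kg between bolt and strut at any time, and leave the other things on the bench alone.

Things in the scene. Friction and masses are not known exactly. Their poses are not given: they have to be found in the camera images.
- bolt: hammer-head bolt, 0.11 to 0.18 kg. Origin: centre of the underside of its round steel flange (34 mm diameter, 4 mm thick), z up along the stem. Above it a red handle, below it a stem and a brass hammer head 34 mm long (x, parallel to the handle), 19 mm wide (y), 8 mm thick. The same after a half turn about z.
- rest: grey block 70 x 50 x 36 mm, fixed to the bench, origin at the centre of its underside. A pocket in its top (42 mm along x, 26 mm along y, 31 mm deep) in which the bolt's head hangs at the start, with the flange lying on the block's top.
- strut: slotted metal strut fixed to the bench, slot upward: 41 mm wide (x), 41 mm high, 228 mm long (y) with orange end caps, on four small dark feet. Origin at the centre of its underside.
- mark: pair of blue tape stripes 6 mm wide over the strut's lips, fixed to the strut, marking where the bolt belongs. Origin on the centre line of the slot at the level of the lips' top; x across the slot, y along the slot, z up.
- spool: spool of solder with green flanges, 54 mm diameter, 30 mm high, origin at the centre of its underside; leave it alone
- battery_tool: black battery, 100 x 61 x 35 mm, origin at the centre of its underside; leave it alone
- eraser: blue and white eraser, 21 x 42 x 12 mm, origin at the centre of its underside; leave it alone
- handle (a point): centre of the bolt's red handle, 22 mm above the bolt's origin; a flat-sided bar 30 mm long (x), 14 mm thick (y), from 7 to 37 mm above the bolt's origin; grip it across the 14 mm
- stem (a point): point on the bolt's 11 mm stem 6 mm below the flange's underside. How far the head is threaded on differs each time and is not reported: its upper face lies 6 to 18 mm below the flange's underside, and stays there. Two opposite corners of the head are cut away: inside the strut it turns clockwise only (seen from above), and meets the side walls 5 to 10 degrees past the quarter turn.
- slot (a point): middle of the strut's slot at the level of the lips' top, 41 mm above the strut's origin. The slot is 22 mm wide and runs along y; the lips are 4 mm thick; the channel inside is 35 mm wide and 33 mm deep below the lips. In the slot the bolt's head has 1.5 mm to spare each side; when caught it has 2 to 14 mm of play up and down.
Not all that is in view belongs to the job. What is shaped like the bolt but purple or turquoise is not meant.

How it is judged:
By the outcome, as a careful person would: the job done as asked, in the order asked, and still so for the second after the job is handed in, with the robot touching nothing.
It also fails if it takes over 72 s, if anything falls off the work surface, if the arm or the gripper's body presses on something with over 40 N, if the wrist force passes 120 N, or if a joint passes its speed limit or range.

ROBOT

A 6-joint arm with a two-finger parallel gripper is mounted at the origin on a cart in front of the work surface, level with it; the furniture and walls round the work are solid. World frame = base frame: x ahead of the robot, y to its left, z up, the work surface at z = 0. Lengths are in m, angles in rad, forces in N, time in s.
With the tool pointing down it reaches from about 0.3 to 0.775 m from the base axis. Payload 14.6 kg.
Tool frame: the origin (TCP) lies midway between the tips of the shut fingers; the grasp point (between the pads) lies robot.grasp_offset behind it (robot.grasp_offset is the distance from the TCP to the grasp point, in m); z points along the fingers, y is the line along which they close (so a half turn about z gives the same grasp; the last joint's range is limited). The gripper opens to 85 mm and grips with 20 to 120 N. Pads are 22 mm wide; open, the fingers measure 114 mm over their backs; the gripper's body (76 mm by 85 mm) begins 54 mm behind the grasp point. The pads swing forward as they close: fully open they stand 13 mm farther back than shut.
Start: joints at [1.097, 0.3, 1.521, -0, 1.321, -0.067], TCP at [0.218, 0.505, 0.231] pointing down, gripper open.
Joint ranges: [-3.03, 3.03], [-0.79, 2.21], [0.23, 2.52], [-1.04, 4.18], [0, 3.07], [-2.55, 2.55]. Speed limits (rad/s): [2.22, 2.22, 2.57, 3.14, 3.14, 3.14].

INTERFACE

Orientations are given as a unit quaternion [w, x, y, z].
In Python, from station import robot gives the robot as it stands.
- The arm moves only by the shell command python3 -m creep 'ROWS' [FORCE]. ROWS is a JSON object of lists of equal length, an entry for each row: "claw": the finger opening in m, from 0 to 0.0854; "delta_pos": the shift along the world's x, y, z in m, a list of three; "delta_rot": the turn, a rotation vector about the world's x, y, z in degrees, a list of three. In form: {"claw": [claw, ...], "delta_pos": [[x, y, z], ...], "delta_rot": [[rx, ry, rz], ...]}. A call has 1 to 5 rows; each row shifts and turns the commanded pose from where the row before left it; what a row does not reach is not made up. A row lasts 1/10 s, in which the tool goes at most 50 mm and 8.59 degrees, less where a joint would pass 70% of its speed; a pose out of reach is approached as far as the arm can. A call with a gripper value outside its range is refused whole. The fingers move at their own pace and stop on an object; FORCE is the grip in N (left out, the last holds). Time passes only in rows, so rows that do not move let the fingers close. It gives the time, the measured TCP pose, the force, the opening and the grip force at its end, in the units of the state.
- robot.get_obs(): the state, without advancing time (a new reading comes with each control period).
- robot.capture(name): name is "scene" or "top" or "wrist"; returns a dict with "image" (400x640x3 uint8, blue, green, red), "intrinsics" (3x3 intrinsics, pixels), "distortion" ([k1, k2, p1, p2, k3] as OpenCV has them; the pictures are not rectified), "world_from_camera" (4x4, takes a point from camera to world coordinates). Camera axes: x right, y up, looking along -z (the intrinsics and any distortion apply to the point x, -y, -z); pixel columns grow to the right and rows downward; lengths in m; the calibration is good to about 2 mm. A picture is of the moment at which its call begins. There is no depth.
- robot.close_job(): hands the job in; it is judged then, once.
The state is a dict: "time": time; "joint_positions": joint angles; "qvel": joint speeds; "tau": joint torques, N m; "ee_pos": TCP position; "ee_rot": TCP orientation; "ft_force": force on the tool from outside, world axes, zero at the start; "torque": the same for the moment, N m; "grip_width": finger opening in m; "gripper_force": force on a finger pad.
Only numpy, scipy, OpenCV 4.12 (cv2) and the standard library are available. Lean on these libraries where they do the work, as an engineer would, in place of code of your own. Each camera call takes 0.05 s, during which the arm holds its last target. There are 200 camera calls.

## Working session

There is one attempt and no reset: what is moved stays moved. The work goes in short steps, Python scripts to look and compute and a shell command to move; the robot and the scene stay as the last step left them, time stands still between calls to the robot, and variables do not carry over. Pictures are saved under pics/ and viewed, at most 10 in all, crops included, and the job is handed in when it is done.

```bash
mkdir -p pics; ls; cat > h.py <<'E'
import numpy as np, cv2
from station import robot
def snap(n,f=None):
    c=robot.capture(n)
    if f: cv2.imwrite('pics/'+f,c['image'])
    return c
def ray(c,px):
    K=np.array(c['intrinsics'],float);D=np.array(c['distortion'],float);T=np.array(c['world_from_camera'])
    u=cv2.undistortPoints(np.array(px,float).reshape(-1,1,2),K,D).reshape(-1,2)
    d=np.c_[u[:,0],-u[:,1],-np.ones(len(u))]@T[:3,:3].T
    return T[:3,3],d
def onplane(c,px,z):
    o,d=ray(c,px); return o+d*((z-o[2])/d[:,2])[:,None]
E
python3 - <<'E'
from h import *
a=snap('scene','s1.png');b=snap('top','t1.png')
for c in(a,b): print(np.round(c['world_from_camera'],3))
print(robot.get_obs(),robot.grasp_offset)
E
```

```text
pics
[[ 0.823  0.284 -0.492  0.1  ]
 [-0.568  0.443 -0.694 -0.632]
 [ 0.021  0.85   0.526  0.554]
 [ 0.     0.     0.     1.   ]]
[[-0.01   0.994 -0.107  0.46 ]
 [-0.999 -0.013 -0.031  0.005]
 [-0.033  0.106  0.994  0.95 ]
 [ 0.     0.     0.     1.   ]]
{'time': 0.1, 'joint_positions': array([ 1.09744358e+00,  3.00422616e-01,  1.52152072e+00,  1.13207068e-05,
        1.32070237e+00, -6.65570537e-02]), 'qvel': array([ 0.00025366, -0.00148024,  0.00052689,  0.00215837,  0.00013826,
       -0.00013302]), 'tau': array([ 1.05140018e-03, -5.44373095e+01, -3.62368798e+01, -1.19165984e-04,
        3.02431530e-03, -7.12683322e-05]), 'ee_pos': array([0.21750014, 0.504938  , 0.23077344]), 'ee_rot': array([-1.45702812e-04,  2.01999642e-01,  9.79385454e-01, -5.05993443e-04]), 'ft_force': array([-1.00125693,  0.29683411, -0.60562712]), 'torque': array([ 0.02210729,  0.04106925, -0.05292195]), 'gripper_force': 0.0, 'grip_width': 0.08561758922572617} 0.0187
```

View pics/t1.png

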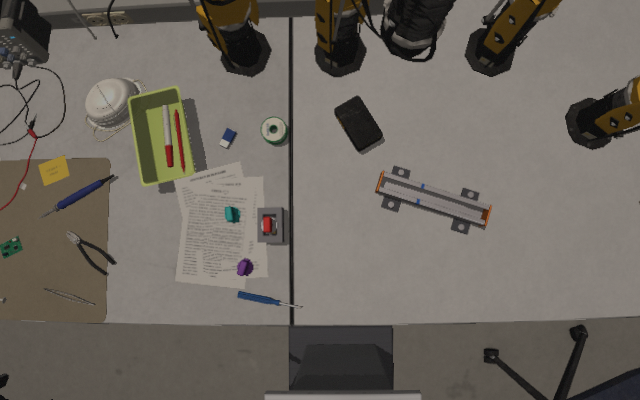

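View pics/s1.png

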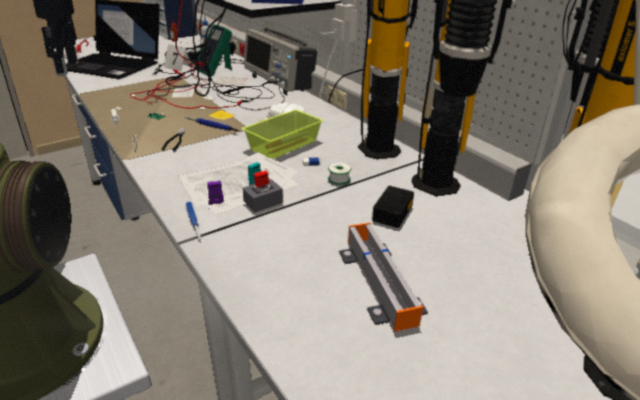

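The top view shows three bolt-shaped things: turquoise (232,214), purple (244,268) and red in the grey rest (267,225). The red one fits, because of both its colour and the rest. The strut has orange ends at (380,182) and (488,216), with blue tape near (420,194). I'll measure these and confirm in a crop.

```bash
cat > m1.py <<'E'
from h import *
c=snap('top');s=snap('scene')
def blobs(c,lo,hi,roi,amin=8):
    x0,y0,x1,y1=roi
    im=cv2.cvtColor(c['image'][y0:y1,x0:x1],cv2.COLOR_BGR2HSV)
    m=cv2.inRange(im,np.array(lo),np.array(hi))
    n,l,st,ce=cv2.connectedComponentsWithStats(m)
    out=[]
    for i in range(1,n):
        if st[i,4]>=amin:
            pts=np.argwhere(l==i)[:,::-1].astype(np.float32)+[x0,y0]
            out.append((ce[i]+[x0,y0],st[i,4],cv2.minAreaRect(pts.astype(np.float32))))
    return out
def show(n,c,B,z):
    for p,a,r in B:
        print(n,np.round(p,1),a,'w',np.round(onplane(c,[p],z)[0],4)); 
        print('   box',np.round(onplane(c,cv2.boxPoints(r),z)[:,:2],3).tolist())
show('red',c,blobs(c,(0,150,80),(6,255,255),(250,200,290,250))+blobs(c,(172,150,80),(180,255,255),(250,200,290,250)),.036+.037)
show('orange',c,blobs(c,(7,130,80),(20,255,255),(360,150,510,250)),.041)
show('blue',c,blobs(c,(100,100,60),(125,255,255),(400,170,440,220),3),.041)
show('rest?',c,blobs(c,(0,0,60),(180,40,140),(250,200,290,250),100),.036)
show('sred',s,blobs(s,(0,150,80),(6,255,255),(240,160,290,200)),.06)
show('sblue',s,blobs(s,(100,100,60),(125,255,255),(350,230,410,270),3),.041)
print(c['intrinsics'][0])
A=cv2.resize(c['image'][190:290,215:315],None,fx=4,fy=4,interpolation=2);B=cv2.resize(c['image'][150:250,370:500],None,fx=3,fy=4,interpolation=2)
cv2.imwrite('pics/c1.png',np.hstack([A,B]))
E
python3 m1.py
```

```text
red [266.5 223.9] 93 w [0.4923 0.1393 0.073 ]
   box [[0.506, 0.146], [0.506, 0.135], [0.479, 0.132], [0.478, 0.144]]
orange [379.7 180.6] 46 w [ 0.577  -0.0815  0.041 ]
   box [[0.559, -0.073], [0.597, -0.086], [0.596, -0.09], [0.557, -0.077]]
orange [487.4 215.1] 50 w [ 0.5054 -0.2936  0.041 ]
   box [[0.488, -0.281], [0.527, -0.296], [0.524, -0.304], [0.486, -0.289]]
blue [422.2 185.9] 11 w [ 0.5653 -0.1655  0.041 ]
   box [[0.569, -0.163], [0.569, -0.167], [0.561, -0.167], [0.561, -0.163]]
blue [417.7 200.9] 14 w [ 0.5355 -0.1557  0.041 ]
   box [[0.531, -0.152], [0.54, -0.155], [0.539, -0.159], [0.53, -0.157]]
rest? [274.3 224.6] 1199 w [0.4922 0.1293 0.036 ]
   box [[0.542, 0.164], [0.541, 0.1], [0.444, 0.1], [0.444, 0.164]]
sred [260.8 178.4] 168 w [0.4911 0.143  0.06  ]
   box [[0.49, 0.174], [0.518, 0.166], [0.492, 0.111], [0.466, 0.119]]
sblue [384.2 250. ] 12 w [ 0.5672 -0.1619  0.041 ]
   box [[0.564, -0.159], [0.574, -0.16], [0.571, -0.165], [0.561, -0.163]]
sblue [366.5 252.9] 13 w [ 0.5362 -0.1512  0.041 ]
   box [[0.534, -0.147], [0.541, -0.152], [0.538, -0.156], [0.531, -0.151]]
sblue [364. 257.] 3 w [ 0.5257 -0.1575  0.041 ]
   box [[0.524, -0.16], [0.524, -0.16], [0.527, -0.155], [0.527, -0.155]]
[460.48817382   0.         321.70307326]
```

View pics/c1.png

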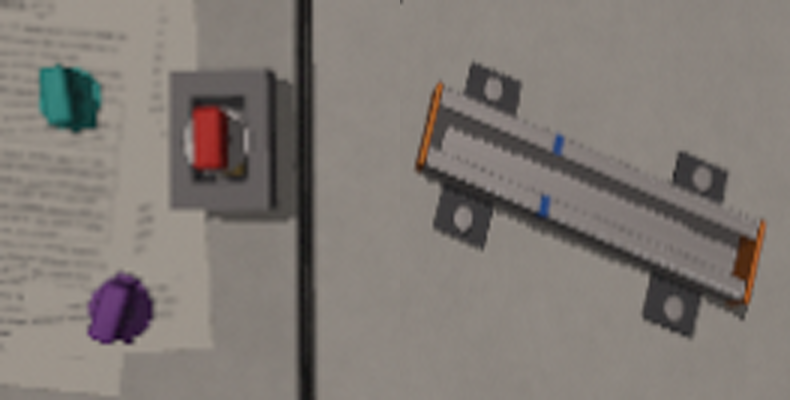

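The crop confirms it: the red bolt sits in the grey rest, handle roughly along world x. The two blue stripes are on the strut's lips, with their midpoint near (0.551,-0.160) and strut yaw about -18.7°. I'll approach above the bolt now.

```bash
python3 -m creep '{"claw":[0.085,0.085,0.085,0.085,0.085],"delta_pos":[[0.0275,-0.0365,0],[0.0275,-0.0365,0],[0.0275,-0.0365,0],[0.0275,-0.0365,0],[0.0275,-0.0365,0]],"delta_rot":[[0,0,5],[0,0,5],[0,0,5],[0,0,5],[0,0,6]]}' 40
python3 -m creep '{"claw":[0.085,0.085,0.085,0.085,0.085],"delta_pos":[[0.0275,-0.0365,0],[0.0275,-0.0365,0],[0.0275,-0.0365,0],[0.0275,-0.0365,0],[0.0275,-0.0365,0]],"delta_rot":[[0,0,0],[0,0,0],[0,0,0],[0,0,0],[0,0,0]]}'
python3 -m creep '{"claw":[0.085,0.085],"delta_pos":[[0,0,-0.02],[0,0,0]],"delta_rot":[[0,0,0],[0,0,0]]}'
python3 - <<'E'
from h import *
c=snap('wrist','w1.png');print(np.round(c['world_from_camera'],3));print(c['intrinsics']);o=robot.get_obs();print(o['ee_pos'],o['ee_rot'],o['ft_force'])
E
```

```text
time: 0.7
ee_pos: [0.3558, 0.321, 0.2313]
ee_rot: [0.0, -0.025, 1.0, 0.0]
ft_force: [1.1, 0.3, -0.1]
grip_width: 0.0848
gripper_force: 0.0
time: 1.2
ee_pos: [0.4934, 0.1384, 0.2313]
ee_rot: [0.0, -0.023, 1.0, 0.0]
ft_force: [-0.1, 0.7, -0.0]
grip_width: 0.085
gripper_force: 0.0
time: 1.4
ee_pos: [0.4921, 0.139, 0.2091]
ee_rot: [-0.002, -0.022, 1.0, -0.0]
ft_force: [-0.4, 0.5, 0.5]
grip_width: 0.0848
gripper_force: 0.0
[[-0.044 -0.966 -0.257  0.426]
 [ 0.999 -0.043 -0.01   0.136]
 [-0.002 -0.257  0.966  0.351]
 [ 0.     0.     0.     1.   ]]
[[344.42614532   0.         316.91070314]
 [  0.         344.42614532 200.39506771]
 [  0.           0.           1.        ]]
[0.49211769 0.13987275 0.21044782] [-1.24735589e-03 -2.31562263e-02  9.99731066e-01 -1.69709671e-04] [0.04587794 0.79236381 0.36131721]
```

View pics/w1.png

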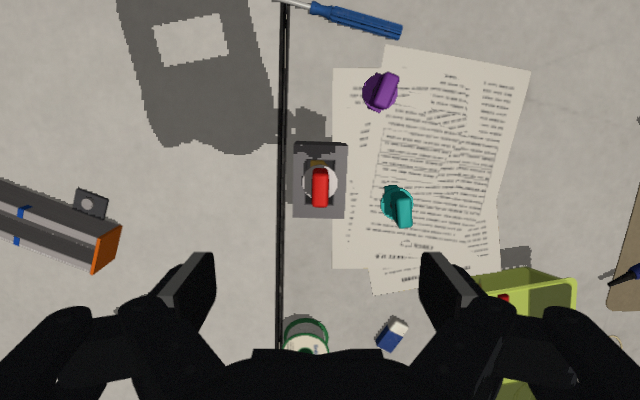

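The wrist view shows the red bolt at (320,187) in the grey rest. The fingers are at the lower left and right, either side of it. Next I measure the handle and rest.

```bash
python3 - <<'E'
from h import *
c=snap('wrist');im=c['image']
h=cv2.cvtColor(im,cv2.COLOR_BGR2HSV)
m=cv2.inRange(h,(0,130,60),(8,255,255))|cv2.inRange(h,(172,130,60),(180,255,255))
m[:150]=0;m[220:]=0;m[:,:290]=0;m[:,350:]=0
for r in range(160,212,3):
    x=np.where(m[r])[0]
    if len(x): print(r,x.min(),x.max(),im[r,int(x.mean())], np.round(onplane(c,[[x.min()-.5,r],[x.max()+.5,r]],.073)[:,:2],4).tolist())
g=cv2.inRange(h,(0,0,75),(180,60,130)); g[:135]=0;g[225:]=0;g[:,:292]=0;g[:,:]=g
g[:,352:]=0
k=cv2.findContours(g,0,2)[0];k=max(k,key=cv2.contourArea);r=cv2.minAreaRect(k);print(r);print(np.round(onplane(c,cv2.boxPoints(r),.036),4))
E
```

```text
169 313 325 [ 8 12 75] [[0.4744, 0.1349], [0.4739, 0.1455]]
172 312 326 [11 16 92] [[0.4769, 0.1341], [0.4764, 0.1465]]
175 311 326 [ 28  34 177] [[0.4795, 0.1334], [0.4789, 0.1466]]
178 311 326 [ 35  43 198] [[0.482, 0.1335], [0.4814, 0.1467]]
181 311 327 [ 40  47 203] [[0.4845, 0.1336], [0.4839, 0.1477]]
184 311 327 [ 40  46 203] [[0.4871, 0.1337], [0.4864, 0.1478]]
187 311 326 [ 40  47 203] [[0.4896, 0.1338], [0.489, 0.1471]]
190 311 326 [ 40  47 203] [[0.4922, 0.1339], [0.4916, 0.1473]]
193 311 326 [ 39  47 203] [[0.4948, 0.1341], [0.4941, 0.1474]]
196 311 326 [ 39  46 203] [[0.4973, 0.1342], [0.4967, 0.1475]]
199 311 327 [ 40  48 205] [[0.4999, 0.1343], [0.4993, 0.1485]]
202 310 327 [ 40  48 203] [[0.5026, 0.1335], [0.5019, 0.1487]]
205 312 325 [ 29  35 172] [[0.5051, 0.1353], [0.5046, 0.1471]]
((319.0, 176.0), (82.0, 54.0), 90.0)
[[0.4504 0.1147 0.036 ]
 [0.4482 0.1637 0.036 ]
 [0.5261 0.1689 0.036 ]
 [0.5284 0.1168 0.036 ]]
```

```bash
python3 -m creep '{"claw":[0.04,0.04,0.04,0.04,0.04],"delta_pos":[[-0.0005,0.0005,-0.02],[0,0,-0.04],[0,0,-0.04],[0,0,-0.035],[0,0,-0.015]],"delta_rot":[[0,0,0],[0,0,0],[0,0,0],[0,0,0],[0,0,0]]}' 40
python3 -m creep '{"claw":[0.04,0.04],"delta_pos":[[0,0,-0.0145],[0,0,0]],"delta_rot":[[0,0,0],[0,0,0]]}'
python3 -m creep '{"claw":[0.025,0.0,0.0,0.0,0.0],"delta_pos":[[0,0,0],[0,0,0],[0,0,0],[0,0,0],[0,0,0]],"delta_rot":[[0,0,0],[0,0,0],[0,0,0],[0,0,0],[0,0,0]]}'
```

```text
time: 2.0
ee_pos: [0.4908, 0.1414, 0.0593]
ee_rot: [-0.001, -0.024, 1.0, -0.0]
ft_force: [-0.1, -0.5, 0.5]
grip_width: 0.0398
gripper_force: 0.0
time: 2.2
ee_pos: [0.4914, 0.1414, 0.0461]
ee_rot: [-0.001, -0.024, 1.0, -0.0]
ft_force: [0.7, -0.1, 0.1]
grip_width: 0.0399
gripper_force: 0.0
time: 2.7
ee_pos: [0.4927, 0.1411, 0.0482]
ee_rot: [0.001, -0.024, 1.0, 0.0]
ft_force: [-2.7, 2.8, 6.4]
grip_width: 0.0135
gripper_force: 40.9
```

```bash
python3 -m creep '{"claw":[0.0,0.0],"delta_pos":[[0,0,0],[0,0,0]],"delta_rot":[[0,0,0],[0,0,0]]}' 70
python3 -m creep '{"claw":[0,0,0,0,0],"delta_pos":[[0,0,0.005],[0,0,0.015],[0,0,0.03],[0,0,0.03],[0,0,0.03]],"delta_rot":[[0,0,0],[0,0,0],[0,0,0],[0,0,0],[0,0,0]]}'
python3 -m creep '{"claw":[0,0],"delta_pos":[[0,0,0.02],[0,0,0]],"delta_rot":[[0,0,0],[0,0,0]]}'
python3 - <<'E'
from h import *
c=snap('wrist');cv2.imwrite('pics/w2.png',cv2.resize(c['image'][100:400,150:500],None,fx=1.7,fy=1.7))
print(robot.get_obs())
E
```

```text
time: 2.9
ee_pos: [0.4927, 0.1411, 0.0482]
ee_rot: [0.001, -0.024, 1.0, 0.0]
ft_force: [-2.8, 1.1, 9.5]
grip_width: 0.0127
gripper_force: 69.7
time: 3.4
ee_pos: [0.4919, 0.1405, 0.1585]
ee_rot: [0.0, -0.023, 1.0, -0.0]
ft_force: [-0.1, -0.4, -1.8]
grip_width: 0.0128
gripper_force: 68.4
time: 3.6
ee_pos: [0.4931, 0.1408, 0.1799]
ee_rot: [0.003, -0.024, 1.0, 0.0]
ft_force: [0.1, 0.3, -1.2]
grip_width: 0.0129
gripper_force: 68.4
{'time': 3.65, 'joint_positions': array([ 2.06722494e-01,  2.66671701e-01,  1.69377601e+00, -8.34162438e-06,
        1.17880427e+00, -1.41100690e+00]), 'qvel': array([-0.00032254,  0.03635837,  0.03465205,  0.00111529, -0.01745161,
        0.0017032 ]), 'tau': array([ 3.57750210e-02, -5.38821280e+01, -3.69133151e+01, -5.11430335e-04,
        3.74052851e-01,  3.45355284e-04]), 'ee_pos': array([0.49239178, 0.14065791, 0.17778239]), 'ee_rot': array([ 1.15144156e-03, -2.34659535e-02,  9.99723952e-01,  2.09480787e-04]), 'ft_force': array([-0.03047155, -0.03801244, -1.70284598]), 'torque': array([-0.04254384,  0.06336092, -0.05048825]), 'gripper_force': 68.37149262428284, 'grip_width': 0.012637078299508985}
```

View pics/w2.png

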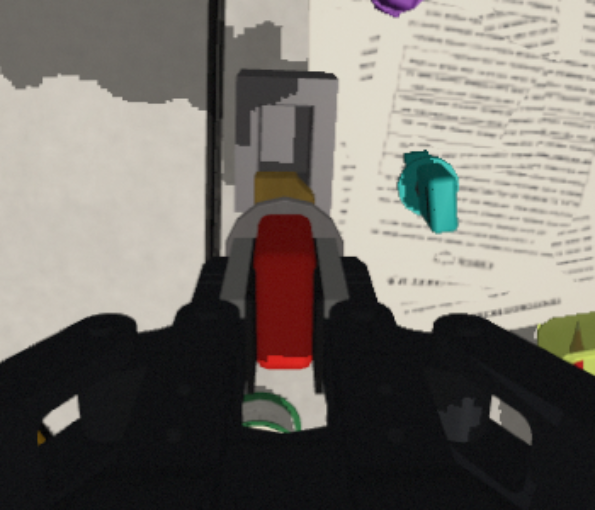

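The bolt is held square between the pads, with its flange and the brass head visible below. Now I carry it to the strut, turning -111.4°.

```bash
python3 -m creep '{"claw":[0,0,0,0,0],"delta_pos":[[0.0045,-0.0232,0],[0.0045,-0.0232,0],[0.0045,-0.0232,0],[0.0045,-0.0232,0],[0.0045,-0.0232,0]],"delta_rot":[[0,0,-8],[0,0,-8],[0,0,-8],[0,0,-8],[0,0,-8]]}'
python3 -m creep '{"claw":[0,0,0,0,0],"delta_pos":[[0.0045,-0.0232,0],[0.0045,-0.0232,0],[0.0045,-0.0232,0],[0.0045,-0.0232,0],[0.0045,-0.0232,0]],"delta_rot":[[0,0,-8],[0,0,-8],[0,0,-8],[0,0,-8],[0,0,-8]]}'
python3 -m creep '{"claw":[0,0,0,0,0],"delta_pos":[[0.0045,-0.0232,0],[0.0045,-0.0232,0],[0.0045,-0.0232,0],[0,0,0],[0,0,0]],"delta_rot":[[0,0,-8],[0,0,-8],[0,0,-8],[0,0,-7.4],[0,0,0]]}'
python3 - <<'E'
from h import *
from scipy.spatial.transform import Rotation as R
c=snap('wrist','w3.png')
o=robot.get_obs();q=o['ee_rot'];M=R.from_quat(np.r_[q[1:],q[0]]).as_matrix();print(o['time'],o['ee_pos'],o['ft_force'],'closing',np.degrees(np.arctan2(M[1,1],M[0,1])),'z',M[:,2])
E
```

```text
time: 4.15
ee_pos: [0.5141, 0.0237, 0.1752]
ee_rot: [-0.001, 0.323, 0.947, -0.0]
ft_force: [-0.4, 0.8, -1.0]
grip_width: 0.0128
gripper_force: 68.4
time: 4.65
ee_pos: [0.5366, -0.0923, 0.1752]
ee_rot: [-0.001, 0.627, 0.779, -0.001]
ft_force: [1.4, 0.3, -1.3]
grip_width: 0.0128
gripper_force: 68.4
time: 5.15
ee_pos: [0.55, -0.1613, 0.1751]
ee_rot: [-0.001, 0.814, 0.582, -0.001]
ft_force: [0.8, 0.4, -2.1]
grip_width: 0.0131
gripper_force: 68.4
5.2 [ 0.55008609 -0.16088641  0.17536777] [ 0.30679802  0.32429199 -1.5569742 ] closing -18.567423027483528 z [-2.07776872e-03  7.74287443e-04 -9.99997542e-01]
```

View pics/w3.png

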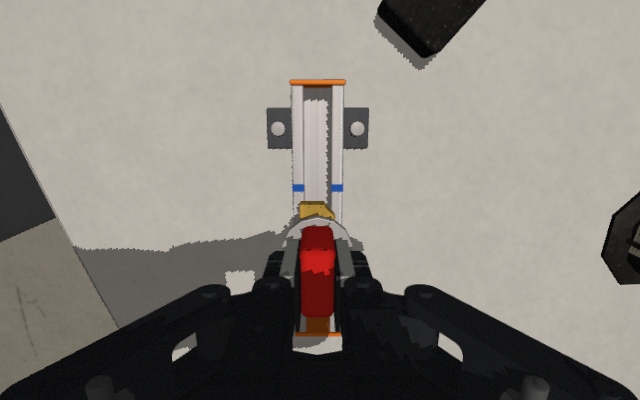

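This wrist view has the strut running up the image, with blue stripes at (298,188) and (337,188). The bolt is in hand, with the brass head at (317,210). I'll measure the lips, mark and held bolt in the same view.

```bash
cat > m2.py <<'E'
from h import *
c=snap('wrist');im=c['image'];h=cv2.cvtColor(im,cv2.COLOR_BGR2HSV);o=robot.get_obs();tcp=o['ee_pos']
a=np.radians(-18.7);X=np.array([np.cos(a),np.sin(a)]);Y=np.array([-X[1],X[0]])
L=lambda P:np.round(np.c_[(P[:,:2]-tcp[:2])@X,(P[:,:2]-tcp[:2])@Y]*1e3,1).tolist()  # mm from TCP in strut axes
b=cv2.inRange(h,(100,120,60),(125,255,255));b[:150]=0;b[230:]=0;b[:,:270]=0;b[:,370:]=0
n,l,st,ce=cv2.connectedComponentsWithStats(b)
for i in range(1,n):
    if st[i,4]>5:print('blue',st[i],L(onplane(c,[ce[i]],.041)))
r=cv2.inRange(h,(0,130,40),(8,255,255))|cv2.inRange(h,(172,130,40),(180,255,255));r[:215]=0;r[325:]=0;r[:,:280]=0;r[:,350:]=0
for y in range(228,318,9):
    x=np.where(r[y])[0]
    if len(x):print('red',y,x.min(),x.max(),im[y,317],L(onplane(c,[[x.min()-.5,y],[x.max()+.5,y]],tcp[2]+.0248)))
g=cv2.inRange(h,(12,90,60),(30,255,255));g[:195]=0;g[225:]=0;g[:,:290]=0;g[:,345:]=0
for y in range(198,222,3):
    x=np.where(g[y])[0]
    if len(x):print('brass',y,x.min(),x.max(),L(onplane(c,[[x.min()-.5,y],[x.max()+.5,y]],tcp[2]-.0122-.02)))
gr=cv2.cvtColor(im,cv2.COLOR_BGR2GRAY).astype(int)
for y in (105,140,165,178,200):
    d=np.diff(gr[y,280:360]);e=np.where(abs(d)>25)[0]
    print('row',y,[(int(280+i),int(d[i])) for i in e]);print(L(onplane(c,[[280.5+i,y] for i in e],.041)))
E
python3 m2.py
```

```text
blue [293 185  11   7  77] [[-16.3, 0.8]]
blue [331 185  12   7  83] [[15.4, 0.9]]
red 228 304 330 [ 11  18 101] [[-5.2, 23.3], [4.5, 23.3]]
red 237 302 333 [  8  12 104] [[-6.0, 19.8], [5.7, 19.8]]
red 246 300 334 [ 14  17 108] [[-6.7, 16.3], [6.1, 16.3]]
red 255 299 335 [ 24  30 187] [[-7.1, 12.7], [6.5, 12.7]]
red 264 300 334 [ 25  29 192] [[-6.8, 9.1], [6.2, 9.1]]
red 273 300 334 [ 24  29 171] [[-6.9, 5.4], [6.2, 5.4]]
red 282 301 333 [ 14  17 100] [[-6.5, 1.6], [5.9, 1.7]]
red 291 301 333 [ 9 14 98] [[-6.6, -2.2], [6.0, -2.2]]
red 300 301 333 [ 17  20 101] [[-6.6, -6.1], [6.0, -6.1]]
red 309 301 333 [10 14 98] [[-6.7, -10.1], [6.1, -10.0]]
brass 201 301 323 [[-9.1, 17.7], [3.0, 17.8]]
brass 204 300 325 [[-9.6, 16.1], [4.0, 16.1]]
brass 207 299 328 [[-10.2, 14.5], [5.6, 14.5]]
brass 210 299 331 [[-10.2, 12.8], [7.2, 12.9]]
brass 213 299 332 [[-10.2, 11.2], [7.8, 11.2]]
brass 216 299 334 [[-10.2, 9.5], [8.8, 9.5]]
brass 219 300 334 [[-9.7, 7.8], [8.9, 7.9]]
row 105 [(290, -36), (292, 30), (302, -38), (303, 27), (304, 33), (327, -56), (328, -53), (331, 35), (332, 60), (342, -43)]
[
[... 268 characters left out ...]
343, -34)]
[[-21.0, 40.0], [-20.2, 40.0], [-12.2, 40.0], [-10.6, 40.0], [6.1, 40.0], [6.9, 40.0], [10.8, 40.1], [11.6, 40.1], [18.8, 40.1], [19.6, 40.1], [20.4, 40.1]]
row 165 [(302, -33), (304, 27), (326, -50), (327, -52), (330, 26), (331, 55), (341, -44)]
[[-12.4, 19.9], [-10.8, 19.9], [7.0, 20.0], [7.8, 20.0], [10.3, 20.0], [11.1, 20.0], [19.2, 20.0]]
row 178 [(302, -31), (304, 33), (325, -44), (326, -52), (330, 30), (331, 53), (341, -33)]
[[-12.5, 9.2], [-10.9, 9.2], [6.3, 9.2], [7.1, 9.2], [10.4, 9.2], [11.2, 9.2], [19.4, 9.3]]
row 200 [(304, 27), (325, -42), (326, -50), (330, 46), (331, 37), (340, -32)]
[[-11.0, -9.4], [6.5, -9.4], [7.3, -9.4], [10.6, -9.4], [11.4, -9.4], [18.9, -9.4]]
```

Slot centre is -0.6 mm, bolt -0.3 to -0.65 mm, and along the slot the mark is at +0.85 and the bolt about +0.9. They're aligned, so I'll go down.

```bash
python3 -m creep '{"claw":[0,0,0,0,0],"delta_pos":[[0,0,-0.03],[0,0,-0.03],[0,0,-0.022],[0,0,-0.01],[0,0,0]],"delta_rot":[[0,0,0],[0,0,0],[0,0,0],[0,0,0],[0,0,0]]}'
python3 -m creep '{"claw":[0,0,0,0,0],"delta_pos":[[0,0,-0.003],[0,0,-0.003],[0,0,-0.003],[0,0,-0.003],[0,0,0]],"delta_rot":[[0,0,0],[0,0,0],[0,0,0],[0,0,0],[0,0,0]]}'
```

```text
time: 5.75
ee_pos: [0.5501, -0.1605, 0.0837]
ee_rot: [-0.001, 0.812, 0.584, -0.001]
ft_force: [0.1, 0.5, -0.9]
grip_width: 0.0126
gripper_force: 68.6
time: 6.25
ee_pos: [0.5505, -0.161, 0.0725]
ee_rot: [-0.0, 0.813, 0.583, -0.0]
ft_force: [0.1, 0.1, -1.5]
grip_width: 0.0129
gripper_force: 68.6
```

```bash
python3 -m creep '{"claw":[0,0,0,0,0],"delta_pos":[[0,0,-0.003],[0,0,-0.003],[0,0,-0.003],[0,0,-0.003],[0,0,0]],"delta_rot":[[0,0,0],[0,0,0],[0,0,0],[0,0,0],[0,0,0]]}'
```

```text
time: 6.75
ee_pos: [0.5504, -0.1609, 0.0602]
ee_rot: [-0.0, 0.813, 0.583, -0.0]
ft_force: [0.4, 0.1, -1.3]
grip_width: 0.0131
gripper_force: 68.6
```

```bash
python3 -m creep '{"claw":[0,0,0,0,0],"delta_pos":[[0,0,-0.0015],[0,0,-0.0015],[0,0,-0.0015],[0,0,-0.0015],[0,0,0]],"delta_rot":[[0,0,0],[0,0,0],[0,0,0],[0,0,0],[0,0,0]]}'
```

```text
time: 7.25
ee_pos: [0.5505, -0.161, 0.0546]
ee_rot: [-0.0, 0.813, 0.583, -0.0]
ft_force: [0.2, 0.6, -1.7]
grip_width: 0.013
gripper_force: 68.6
```

```bash
python3 -m creep '{"claw":[0,0,0],"delta_pos":[[0,0,-0.001],[0,0,-0.001],[0,0,0]],"delta_rot":[[0,0,0],[0,0,0],[0,0,0]]}'
python3 -m creep '{"claw":[0,0],"delta_pos":[[0,0,-0.001],[0,0,0]],"delta_rot":[[0,0,0],[0,0,0]]}'
```

```text
time: 7.55
ee_pos: [0.5507, -0.161, 0.0533]
ee_rot: [0.0, 0.813, 0.583, 0.0]
ft_force: [-2.6, 1.2, 5.6]
grip_width: 0.0124
gripper_force: 69.4
time: 7.75
ee_pos: [0.5508, -0.161, 0.0533]
ee_rot: [0.0, 0.813, 0.583, 0.0]
ft_force: [-8.1, 2.7, 16.5]
grip_width: 0.0129
gripper_force: 71.1
```

The flange is on the lips (16 N). I'll ease off and make the quarter turn clockwise.

```bash
python3 -m creep '{"claw":[0,0],"delta_pos":[[0,0,0.0014],[0,0,0]],"delta_rot":[[0,0,0],[0,0,0]]}'
python3 -m creep '{"claw":[0,0,0],"delta_pos":[[0,0,0],[0,0,0],[0,0,0]],"delta_rot":[[0,0,-5],[0,0,-6],[0,0,0]]}'
```

```text
time: 7.95
ee_pos: [0.5507, -0.161, 0.0534]
ee_rot: [0.0, 0.813, 0.583, 0.0]
ft_force: [0.2, 0.7, -2.0]
grip_width: 0.0127
gripper_force: 68.5
time: 8.25
ee_pos: [0.5508, -0.1611, 0.0533]
ee_rot: [0.0, 0.865, 0.501, 0.0]
ft_force: [-0.1, 0.2, 2.6]
grip_width: 0.0126
gripper_force: 69.0
```

```bash
python3 -m creep '{"claw":[0,0,0,0,0],"delta_pos":[[0,0,0],[0,0,0],[0,0,0],[0,0,0],[0,0,0]],"delta_rot":[[0,0,-8],[0,0,-8],[0,0,-8],[0,0,-8],[0,0,0]]}'
python3 -c "
from h import *;print(robot.get_obs()['torque'])"
```

```text
time: 8.75
ee_pos: [0.5508, -0.1611, 0.0533]
ee_rot: [0.0, 0.97, 0.245, 0.0]
ft_force: [-0.2, -0.7, 3.1]
grip_width: 0.0126
gripper_force: 69.0
[ 0.04732162  0.04057975 -0.02918951]
```

```bash
python3 -m creep '{"claw":[0,0,0,0,0],"delta_pos":[[0,0,0],[0,0,0],[0,0,0],[0,0,0],[0,0,0]],"delta_rot":[[0,0,-8],[0,0,-8],[0,0,-8],[0,0,-8],[0,0,-8]]}'
python3 -m creep '{"claw":[0,0,0],"delta_pos":[[0,0,0],[0,0,0],[0,0,0]],"delta_rot":[[0,0,-5],[0,0,-2],[0,0,0]]}'
cat > st.py <<'E'
from h import *
from scipy.spatial.transform import Rotation as R
o=robot.get_obs();q=o['ee_rot'];M=R.from_quat(np.r_[q[1:],q[0]]).as_matrix();print(o['ee_pos'],o['torque'],'closing',np.degrees(np.arctan2(M[1,1],M[0,1])))
E
python3 st.py
```

```text
time: 9.25
ee_pos: [0.5505, -0.1606, 0.0533]
ee_rot: [-0.0, 0.995, -0.101, -0.0]
ft_force: [-2.3, 2.9, 4.9]
grip_width: 0.0128
gripper_force: 69.4
time: 9.55
ee_pos: [0.5506, -0.1607, 0.0533]
ee_rot: [-0.0, 0.987, -0.16, -0.0]
ft_force: [-1.4, 3.3, 5.9]
grip_width: 0.0127
gripper_force: 69.5
[ 0.55055271 -0.16068118  0.05330438] [ 0.62024413  0.40737366 -0.06701586] closing -108.40595774971356
```

Quarter turn done. Now I pull up gently in small steps.

```bash
python3 -m creep '{"claw":[0,0,0,0],"delta_pos":[[0,0,0.001],[0,0,0.001],[0,0,0.001],[0,0,0]],"delta_rot":[[0,0,0],[0,0,0],[0,0,0],[0,0,0]]}'
```

```text
time: 9.95
ee_pos: [0.5504, -0.161, 0.0561]
ee_rot: [-0.0, 0.987, -0.162, -0.0]
ft_force: [-2.8, 0.9, -0.5]
grip_width: 0.0127
gripper_force: 68.6
```

```bash
python3 -m creep '{"claw":[0,0,0],"delta_pos":[[0,0,0.001],[0,0,0.0005],[0,0,0]],"delta_rot":[[0,0,0],[0,0,0],[0,0,0]]}'
```

```text
time: 10.25
ee_pos: [0.5505, -0.161, 0.0576]
ee_rot: [-0.0, 0.987, -0.162, -0.0]
ft_force: [-2.0, 0.9, -1.0]
grip_width: 0.013
gripper_force: 68.5
```

```bash
python3 -m creep '{"claw":[0,0,0],"delta_pos":[[0,0,0.0007],[0,0,0.0008],[0,0,0]],"delta_rot":[[0,0,0],[0,0,0],[0,0,0]]}'
```

```text
time: 10.55
ee_pos: [0.5505, -0.1609, 0.0592]
ee_rot: [-0.0, 0.987, -0.162, -0.0]
ft_force: [-3.8, 1.4, -1.8]
grip_width: 0.0128
gripper_force: 68.4
```

```bash
python3 -m creep '{"claw":[0,0,0],"delta_pos":[[0,0,0.0005],[0,0,0.0005],[0,0,0]],"delta_rot":[[0,0,0],[0,0,0],[0,0,0]]}'
```

```text
time: 10.85
ee_pos: [0.5505, -0.161, 0.0602]
ee_rot: [-0.0, 0.987, -0.163, -0.0]
ft_force: [-3.1, 1.0, -1.1]
grip_width: 0.013
gripper_force: 68.3
```

```bash
python3 -m creep '{"claw":[0,0,0],"delta_pos":[[0,0,0.0006],[0,0,0.0006],[0,0,0]],"delta_rot":[[0,0,0],[0,0,0],[0,0,0]]}'
```

```text
time: 11.15
ee_pos: [0.5505, -0.161, 0.0614]
ee_rot: [-0.0, 0.987, -0.163, -0.0]
ft_force: [-3.3, -0.1, -2.5]
grip_width: 0.0125
gripper_force: 68.3
```

```bash
python3 -m creep '{"claw":[0,0,0],"delta_pos":[[0,0,0.0006],[0,0,0.0006],[0,0,0]],"delta_rot":[[0,0,0],[0,0,0],[0,0,0]]}'
```

```text
time: 11.45
ee_pos: [0.5506, -0.161, 0.0626]
ee_rot: [-0.0, 0.987, -0.163, -0.0]
ft_force: [-3.5, 1.6, -2.7]
grip_width: 0.0127
gripper_force: 68.3
```

```bash
python3 -m creep '{"claw":[0,0,0],"delta_pos":[[0,0,0.0006],[0,0,0.0006],[0,0,0]],"delta_rot":[[0,0,0],[0,0,0],[0,0,0]]}'
```

```text
time: 11.75
ee_pos: [0.5506, -0.161, 0.0639]
ee_rot: [-0.0, 0.987, -0.163, -0.0]
ft_force: [-4.2, 1.4, -3.4]
grip_width: 0.0128
gripper_force: 68.3
```

```bash
python3 -m creep '{"claw":[0,0,0],"delta_pos":[[0,0,0.0006],[0,0,0.0006],[0,0,0]],"delta_rot":[[0,0,0],[0,0,0],[0,0,0]]}'
```

```text
time: 12.05
ee_pos: [0.5506, -0.161, 0.065]
ee_rot: [-0.0, 0.987, -0.163, -0.0]
ft_force: [-4.4, 1.5, -2.6]
grip_width: 0.0126
gripper_force: 68.2
```

```bash
python3 -m creep '{"claw":[0,0,0],"delta_pos":[[-0.0004,0.0001,0.0005],[0,0,0.0005],[0,0,0]],"delta_rot":[[0,0,0],[0,0,0],[0,0,0]]}'
```

```text
time: 12.35
ee_pos: [0.5504, -0.161, 0.0663]
ee_rot: [0.0, 0.987, -0.163, 0.0]
ft_force: [-2.7, 0.6, -1.6]
grip_width: 0.0123
gripper_force: 68.4
```

```bash
python3 -m creep '{"claw":[0,0,0],"delta_pos":[[0,0,0.0005],[0,0,0.0005],[0,0,0]],"delta_rot":[[0,0,0],[0,0,0],[0,0,0]]}'
```

```text
time: 12.65
ee_pos: [0.5504, -0.161, 0.0672]
ee_rot: [0.0, 0.987, -0.163, 0.0]
ft_force: [-0.8, 0.0, -0.3]
grip_width: 0.0127
gripper_force: 68.4
```

```bash
python3 - <<'E'
from h import *
a=snap('wrist');b=snap('scene')
A=cv2.resize(a['image'][170:340,220:420],None,fx=2,fy=2);B=cv2.resize(b['image'][205:290,340:440],None,fx=4,fy=4,interpolation=2)
cv2.imwrite('pics/v4.png',np.hstack([A,B]))
E
```

```text
(no output)
```

View pics/v4.png

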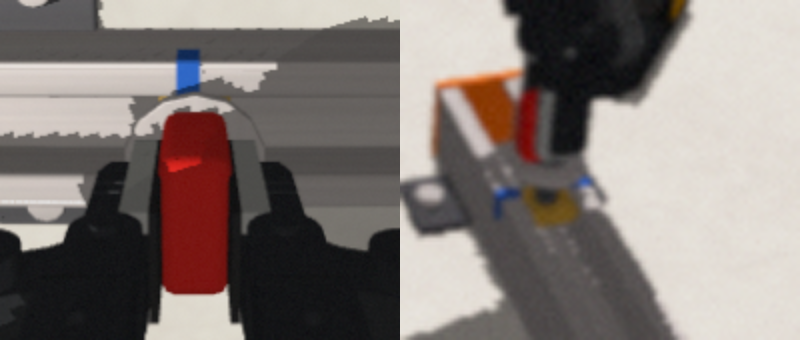

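The pictures show the flange well above the lips, at the mark. The brass head is still seen within the slot below the stem. I'll keep creeping up.

```bash
python3 -m creep '{"claw":[0,0,0],"delta_pos":[[0,0,0.0005],[0,0,0],[0,0,0]],"delta_rot":[[0,0,0],[0,0,0],[0,0,0]]}'
```

```text
time: 13.05
ee_pos: [0.5503, -0.1609, 0.0673]
ee_rot: [0.0, 0.987, -0.163, 0.0]
ft_force: [2.3, -0.3, -6.6]
grip_width: 0.0127
gripper_force: 68.3
```

```bash
python3 -m creep '{"claw":[0,0,0],"delta_pos":[[0,0,0.0005],[0,0,0],[0,0,0]],"delta_rot":[[0,0,0],[0,0,0],[0,0,0]]}'
```

```text
time: 13.35
ee_pos: [0.5502, -0.1609, 0.0673]
ee_rot: [-0.0, 0.987, -0.163, -0.0]
ft_force: [4.9, -0.9, -14.7]
grip_width: 0.0125
gripper_force: 68.3
```

It has caught at 13.9 mm of play. I'll trim to about 15 N and hold for over a second.

```bash
python3 -m creep '{"claw":[0,0,0,0,0],"delta_pos":[[0,0,0.0001],[0,0,0],[0,0,0],[0,0,0],[0,0,0]],"delta_rot":[[0,0,0],[0,0,0],[0,0,0],[0,0,0],[0,0,0]]}'
python3 -m creep '{"claw":[0,0,0,0,0],"delta_pos":[[0,0,0],[0,0,0],[0,0,0],[0,0,0],[0,0,0]],"delta_rot":[[0,0,0],[0,0,0],[0,0,0],[0,0,0],[0,0,0]]}'
python3 -m creep '{"claw":[0,0,0,0,0],"delta_pos":[[0,0,0],[0,0,0],[0,0,0],[0,0,0],[0,0,0]],"delta_rot":[[0,0,0],[0,0,0],[0,0,0],[0,0,0],[0,0,0]]}'
```

```text
time: 13.85
ee_pos: [0.5502, -0.1609, 0.0673]
ee_rot: [-0.0, 0.987, -0.163, -0.0]
ft_force: [5.1, -1.8, -15.4]
grip_width: 0.0122
gripper_force: 68.3
time: 14.35
ee_pos: [0.5502, -0.1609, 0.0673]
ee_rot: [-0.0, 0.987, -0.163, -0.0]
ft_force: [5.1, -1.9, -15.4]
grip_width: 0.0127
gripper_force: 68.3
time: 14.85
ee_pos: [0.5502, -0.1609, 0.0674]
ee_rot: [-0.0, 0.987, -0.163, -0.0]
ft_force: [5.6, -2.1, -15.1]
grip_width: 0.0127
gripper_force: 68.3
```

```bash
python3 -m creep '{"claw":[0,0,0,0,0],"delta_pos":[[0,0,-0.002],[0,0,-0.003],[0,0,-0.003],[0,0,-0.003],[0,0,-0.002]],"delta_rot":[[0,0,0],[0,0,0],[0,0,0],[0,0,0],[0,0,0]]}'
python3 -m creep '{"claw":[0,0,0],"delta_pos":[[0,0,-0.001],[0,0,-0.0007],[0,0,0]],"delta_rot":[[0,0,0],[0,0,0],[0,0,0]]}'
```

```text
time: 15.35
ee_pos: [0.5502, -0.1609, 0.0549]
ee_rot: [-0.0, 0.987, -0.163, 0.0]
ft_force: [0.9, 0.5, -1.9]
grip_width: 0.0126
gripper_force: 70.4
time: 15.65
ee_pos: [0.5503, -0.1609, 0.0535]
ee_rot: [0.0, 0.987, -0.163, 0.0]
ft_force: [0.1, 0.3, -1.4]
grip_width: 0.0122
gripper_force: 70.7
```

```bash
python3 -m creep '{"claw":[0,0,0],"delta_pos":[[0,0,-0.0005],[0,0,0],[0,0,0]],"delta_rot":[[0,0,0],[0,0,0],[0,0,0]]}' 20
python3 st.py
```

```text
time: 15.95
ee_pos: [0.5504, -0.1609, 0.0533]
ee_rot: [0.0, 0.987, -0.163, 0.0]
ft_force: [-2.6, 0.6, 5.5]
grip_width: 0.0124
gripper_force: 71.4
[ 0.5503651  -0.16094844  0.05329943] [0.18691705 0.47737813 0.01236856] closing -108.70807881782136
```

Seated and square. Let go in small openings, then rise.

```bash
python3 -m creep '{"claw":[0.016,0.02,0.03,0.04,0.04],"delta_pos":[[0,0,0],[0,0,0],[0,0,0],[0,0,0],[0,0,0]],"delta_rot":[[0,0,0],[0,0,0],[0,0,0],[0,0,0],[0,0,0]]}'
python3 -m creep '{"claw":[0.04,0.04,0.04,0.04,0.04],"delta_pos":[[0,0,0.01],[0,0,0.03],[0,0,0.04],[0,0,0.03],[0,0,0.01]],"delta_rot":[[0,0,0],[0,0,0],[0,0,0],[0,0,0],[0,0,0]]}'
python3 - <<'E'
from h import *
a=snap('wrist');b=snap('scene');t=snap('top')
A=cv2.resize(a['image'][130:300,220:420],None,fx=2,fy=2);B=cv2.resize(b['image'][205:290,340:440],None,fx=4,fy=4,interpolation=2)
cv2.imwrite('pics/v5.png',np.hstack([A,B]))
im=a['image'];h=cv2.cvtColor(im,cv2.COLOR_BGR2HSV);r=cv2.inRange(h,(0,130,130),(8,255,255))
n,l,st,ce=cv2.connectedComponentsWithStats(r);i=1+np.argmax(st[1:,4])
q=cv2.minAreaRect(np.argwhere(l==i)[:,::-1].astype(np.float32));P=onplane(a,cv2.boxPoints(q),.078)[:,:2]
print(q,P.round(4),P.mean(0),[np.degrees(np.arctan2(*(P[j]-P[j-1])[::-1])) for j in(1,2)])
E
```

```text
time: 16.45
ee_pos: [0.5502, -0.1609, 0.0528]
ee_rot: [-0.0, 0.987, -0.163, -0.0]
ft_force: [-0.1, -0.5, -0.7]
grip_width: 0.04
gripper_force: 0.0
time: 16.95
ee_pos: [0.5512, -0.1613, 0.1771]
ee_rot: [0.001, 0.987, -0.163, 0.003]
ft_force: [-0.3, -0.1, -0.2]
grip_width: 0.0402
gripper_force: 0.0
((316.5, 191.5), (17.0, 17.0), 90.0) [[ 0.5662 -0.1602]
 [ 0.5623 -0.1717]
 [ 0.5503 -0.1677]
 [ 0.5543 -0.156 ]] [ 0.55829022 -0.16389514] [np.float64(-108.76947597263151), np.float64(161.5862850451438)]
```

View pics/v5.png

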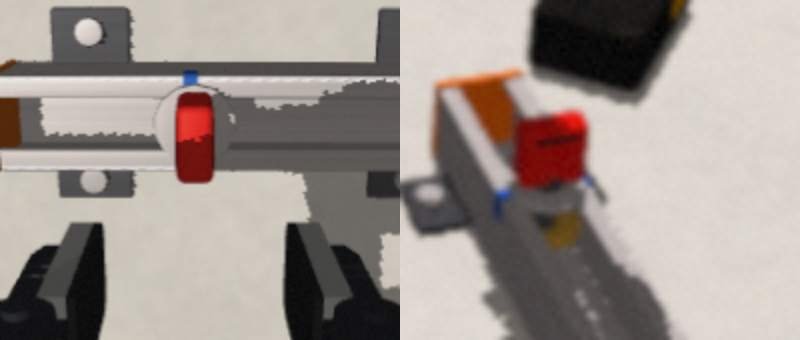

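The bolt stands upright at the blue mark with its flange on the lips, handle square across and the gripper clear. I'm handing in.

```bash
python3 -c "
from h import *;print(robot.close_job())"
```

```text
the job is handed in; nothing more can be done
None
```

The red bolt is caught in the strut at the blue mark, upright with its handle square across; it held a pull of about 15 N for 1.5 s, I let it down and released it, and the job is handed in (no verdict was returned).

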